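# Turn the grill down one click under the charred pepper

### The arm

A 6-joint arm with a two-finger parallel gripper is mounted at the origin on the work surface. World frame = base frame: x ahead of the robot, y to its left, z up, the work surface at z = 0. Lengths are in m, angles in rad, forces in N, time in s.
With the tool pointing down it reaches from about 0.4 to 0.825 m from the base axis. Payload 7 kg.
Tool frame: the origin (TCP) lies midway between the tips of the shut fingers; the grasp point (between the pads) lies arm.hold_point_z behind it (arm.hold_point_z is the distance from the TCP to the grasp point, in m); z points along the fingers, y is the line along which they close (so a half turn about z gives the same grasp; the last joint's range is limited). The gripper opens to 88 mm and grips with 3 to 60 N. Pads are 19 mm wide; open, the fingers measure 130 mm over their backs; the gripper's body (78 mm by 193 mm) begins 47 mm behind the grasp point.
Start: joints at [1.502, 0.359, 0.012, 0, -1.224, -0.288], TCP at [0.236, 0.632, 0.227] pointing down, gripper open.
Joint ranges: [-3.07, 3.07], [-1.43, 2.12], [-1.02, 1.25], [-3.03, 1.67], [-3.05, -0], [-3.03, 3.03]. Speed limits (rad/s): [2.39, 2.39, 3.01, 3.14, 3.14, 3.14].

### API

Orientations are given as [roll, pitch, yaw] about the fixed x, y, z axes, in that order (R = Rz(yaw) Ry(pitch) Rx(roll)).
In Python, from station import arm gives the robot as it stands.
- The arm moves only by the shell command python3 -m crank 'ROWS' [OPENING] [FORCE]. ROWS is JSON, a list that holds one entry, the list of rows, each a list of 4 numbers: the shift along the tool's x, y, z in units of 25 mm (1.0 is 25 mm), then the turn about the tool's z in units of 5 degrees (1.0 is 5 degrees). A call has 1 to 12 rows; each row is the pose to reach, as a shift and turn from the pose commanded when the call began, along the tool's axes at that moment; what a row does not reach only later rows make up. A row lasts 1/8 s, in which the tool goes at most 62.5 mm and 10.7 degrees, less where a joint would pass 70% of its speed; a pose out of reach is approached as far as the arm can. A call with a gripper value outside its range is refused whole. OPENING is the closure, from 0 (fully open) to 1 (shut), set as the call begins (- or left out, the last holds). The fingers move at their own pace and stop on an object; FORCE is the grip in N (left out, the last holds). Time passes only in rows, so rows that repeat a pose let the fingers close. It gives the time, the measured TCP pose, the force, the opening and the grip force at its end, in the units of the state.
- arm.get_state(): the state, without advancing time (a new reading comes with each control period).
- arm.grab_frame(name): name is "scene" or "top" or "wrist"; returns (picture, depth): 400x640x3 uint8, red, green, blue; 400x640 float32, m along the optical axis (not along the pixel's ray), 0 where there is no reading.
- arm.get_calibration(name): a dict with "mtx" (3x3 intrinsics, pixels), "R" (3x3) and "t" (3): a world point X has camera coordinates R X + t; the wrist camera has in their place "mount" (4x4, takes a point from camera to tool coordinates, whose origin is the TCP and whose axes are the flange's). Camera axes: x right, y down, z forward; pixel columns grow to the right and rows downward; lengths in m; the calibration is good to about 2 mm. A picture is of the moment at which its call begins: read the wrist's pose just before it. get_calibration takes no time and is no camera call.
- arm.job_done(): hands the job in; it is judged then, once.
Trained networks look in the newest picture that a camera, given by its name, has taken for a name from the list of things; names that differ only in an ending like _2 or _b are one class to them, and where a whole thing is asked for, a point or a joint stands for the part that bears it (a point fixed in the world has none). Each returns a list of dicts, best first, with "score" (0 to 1); they miss things now and then, are a little off and sometimes report something else, mostly with a low value. They report only what shows in the picture. A call takes as long as a camera call. They do not tell look-alikes from the thing itself.
- arm.recognise(thing, camera): "extent" ([left, top, width, height] in pixels, round what is visible of it).
- arm.trace(thing, camera): "mask" (400x640 bool, what is visible of it) and "extent" ([left, top, width, height] in pixels, round what is visible of it).
The state is a dict: "t": time; "q": joint angles; "qd": joint speeds; "joint_efforts": joint torques, N m; "eef_pos": TCP position; "ee_rot": TCP orientation; "force": force on the tool from outside, world axes, zero at the start; "moment": the same for the moment, N m; "width": finger opening in m; "gripper_force": force on a finger pad.
Only numpy, scipy, OpenCV 4.12 (cv2) and the standard library are available. Lean on these libraries where they do the work, as an engineer would, in place of code of your own. Each camera call takes 0.05 s, during which the arm holds its last target. There are 200 camera calls.

### The job

The charred green pepper on the electric table grill is done, the corn cob on the other plate is not: on the front of the grill, roll the knurled thermostat wheel of the pepper's side with a fingertip, down by one click, and leave it seated in that click. Leave the corn's wheel at its setting, do not push hard, and do not pick up or shift the food or anything that stands about.

Things in the scene. Friction and masses are not known exactly. Their poses are not given: they have to be found in the camera images.
- grill: Two-zone electric table grill, fixed, 360 mm deep, 540 wide. Origin: centre of its underside, on the worktop; x to its back, y to its left (robot's left), z up. A black ledge, 54 mm high, 70 deep, runs along its front (front face x = -180 mm). Behind it two ridged plates, left y = +130, right y = -130 mm, 260 x 240 mm, rims 88 mm high. Each wheel juts from the ledge in front of its plate.
- wheel_left: Left plate's thermostat wheel: orange knurled disc lying flat, 64 mm across, 14 thick, grippy (friction about 1). Origin on its upright axis, at its underside, 38 mm above the worktop, x = -166, y = +130 mm on the grill. Most of it is inside the ledge; a crescent 58 mm wide juts 18 mm out of the front face, open all round. Black dots on top grow with the heat; the white mark points at the setting.
- wheel_right: The same wheel for the right plate, at x = -166 mm, y = -130 mm on the grill.
- rim_left (a point): Foremost point of the left wheel's rim, at half its thickness, 45 mm above the worktop (x = -198 mm, y = +130 mm on the grill; it does not turn with the wheel).
- rim_right (a point): The same point of the right wheel (x = -198 mm, y = -130 mm on the grill).
- heat_left (a joint): Angle of the left wheel, rad: 0 off, 3.14 hottest. Clicks every 0.524 (17 mm along the rim): 0, 0.524, 1.047, 1.571, 2.094, 2.618, 3.142. Grows clockwise from above. To turn DOWN, the front of the rim moves to the robot's right (grill's -y). Both wheels start in the click at 2.094. It takes 2 to 3 N along the rim. Let go past half way, it springs into the next click, before that back.
- heat_right (a joint): The same for the right wheel, same directions and same clicks.
- pepper: Charred green poblano pepper with black patches, 125 mm long plus its stem, 60 mm wide, 42 mm high, lying on one of the two plates (left or right). Origin: centre of its underside; x along it, away from the stem.
- corn: Yellow corn cob, 170 mm long, 44 mm thick, lying on the other plate. Origin: centre of its underside; x along it.
- salt_bowl: Small wooden bowl, 72 mm across, 30 mm high, on the worktop in front of the grill, midway between the wheels. Origin: centre of its underside.
- spice_jar: Amber spice jar with a steel cap, 44 mm across, 85 mm high, on the worktop in front of the grill, about 115 mm outside the right wheel. Origin: centre of its underside.
- tongs: Steel tongs with red tips, 250 mm long, 60 mm wide, 16 mm high, lying on the worktop in front of the grill on the right. Origin: near the middle, on the worktop; x towards the tips.
- knife: Knife with a wooden handle, 260 mm long, lying on the wooden board (20 mm thick) at the front left. Origin: underside, near the middle; x towards the point.
- fresh_pepper: Uncharred green pepper, 125 mm long, on the board on the left; not the one that is cooked. Origin: centre of its underside.
- lemon_bowl: Grey bowl, 156 mm across, 60 mm high, on the worktop at the front right. Origin: centre of its underside.
- lemon: Lemon, 84 mm long, 52 mm high, in the grey bowl. Origin: centre of its underside.
- oil_bottle: Green oil bottle, 62 mm across, 220 mm high, to the right of the grill. Origin: centre of its underside.
Not all that is in view belongs to the job. What is shaped like the pepper but blue is not meant.

How it is judged:
On the way:
1. a finger on the rim of the pepper's wheel drives it down out of its click (((y of pepper in the frame of grill above 0 m and value of joint heat_left between 1.36 and 1.95 rad and contact force between the fingers and wheel_left above 0.3 N) or (y of pepper in the frame of grill below 0 m and value of joint heat_right between 1.36 and 1.95 rad and contact force between the fingers and wheel_right above 0.3 N))), for 0.05 s.
At the end, for the whole second after the job is handed in: The wheel of the plate on which the pepper lies is at rest in the click at 1.571 rad (within 0.12), one below its start; the other wheel is still at 2.094 (within 0.125); pepper and corn lie where they lay (within 20 mm) (((y of pepper in the frame of grill above 0 m and value of joint heat_left between 1.45 and 1.69 rad and value of joint heat_right between 1.97 and 2.22 rad) or (y of pepper in the frame of grill below 0 m and value of joint heat_right between 1.45 and 1.69 rad and value of joint heat_left between 1.97 and 2.22 rad)) and velocity of joint heat_left between -0.1 and 0.1 rad/s and velocity of joint heat_right between -0.1 and 0.1 rad/s and distance of each of pepper, corn from where it was at the start of the episode below 0.02 m); the robot touches nothing.
It fails at once if the corn's wheel is turned out of its click ((y of pepper in the frame of grill above 0 m and (value of joint heat_right below 1.83 rad or value of joint heat_right above 2.36 rad)) or (y of pepper in the frame of grill below 0 m and (value of joint heat_left below 1.83 rad or value of joint heat_left above 2.36 rad))).
It fails at once if a wheel or the grill is pushed hard (over 50 N) (contact force between any of the arm, the fingers and grill above 50 N or contact force between any of the arm, the fingers and wheel_left above 50 N or contact force between any of the arm, the fingers and wheel_right above 50 N).
It fails at once if the pepper or the corn is lifted or shifted by more than 20 mm (distance of any of pepper, corn from where it was at the start of the episode above 0.02 m).
It fails at once if something that stands about is lifted or shifted by more than 25 mm (distance of any of salt_bowl, spice_jar, tongs, knife, fresh_pepper, lemon_bowl, lemon, oil_bottle from where it was at the start of the episode above 0.025 m).
It also fails if it takes over 35 s, if anything falls off the work surface, if the arm or the gripper's body presses on something with over 40 N, if the wrist force passes 120 N, or if a joint passes its speed limit or range.

## Working session

There is one attempt and no reset: what is moved stays moved. The work goes in short steps, Python scripts to look and compute and a shell command to move; the robot and the scene stay as the last step left them, time stands still between calls to the robot, and variables do not carry over. Pictures are saved under pics/ and viewed, at most 10 in all, crops included, and the job is handed in when it is done.

```bash
mkdir -p pics
cat > h.py <<'E'
import numpy as np, cv2
from station import arm
def world(cam,u,v,d):
    c=arm.get_calibration(cam); p=np.linalg.inv(c["mtx"])@np.array([u,v,1])*d
    return c["R"].T@(p-c["t"])
def mpts(cam,mask,depth):
    c=arm.get_calibration(cam); v,u=np.nonzero(mask&(depth>0)); d=depth[v,u]
    p=np.linalg.inv(c["mtx"])@np.vstack([u*d,v*d,d])
    return (c["R"].T@(p-np.array(c["t"]).reshape(3,1))).T
E
python3 - <<'E'
from h import *
for cam in("scene","top"):
    im,d=arm.grab_frame(cam); cv2.imwrite(f"pics/{cam}.png",im[:,:,::-1]); np.save(cam,d)
    for n in("pepper","corn","wheel_left","wheel_right","grill","salt_bowl","spice_jar"):
        for r in arm.trace(n,cam)[:3]:
            P=mpts(cam,r["mask"],d)
            print(cam,n,round(r["score"],2),r["extent"],np.median(P,0).round(3),P.min(0).round(3),P.max(0).round(3))
s=arm.get_state();print(s["t"],s["eef_pos"],s["ee_rot"],arm.hold_point_z)
E
```

```text
scene pepper 0.88 [239.4, 193.8, 37.6, 41.7] [ 0.725 -0.013  0.114] [ 0.643 -0.098  0.077] [0.784 0.022 0.129]
scene pepper 0.78 [193.7, 166.4, 30.1, 32.2] [ 0.766 -0.3    0.034] [ 0.701 -0.37   0.003] [ 0.824 -0.269  0.047]
scene pepper 0.54 [260.7, 93.9, 43.1, 33.0] [ 0.419 -0.54   0.043] [ 0.301 -0.683 -0.005] [ 0.502 -0.432  0.068]
scene corn 0.56 [302.4, 244.7, 43.3, 67.5] [0.676 0.252 0.12 ] [0.577 0.168 0.076] [0.741 0.301 0.13 ]
scene wheel_right 0.36 [308.1, 190.2, 14.2, 10.6] [ 0.526 -0.074  0.054] [ 0.488 -0.141  0.   ] [ 0.535 -0.045  0.059]
scene grill 0.64 [173.2, 170.4, 244.8, 210.8] [0.707 0.163 0.079] [ 0.413 -0.267 -0.004] [0.916 0.408 0.125]
scene grill 0.46 [259.7, 97.7, 42.7, 30.4] [ 0.419 -0.539  0.043] [ 0.301 -0.614 -0.004] [ 0.502 -0.432  0.066]
scene salt_bowl 0.87 [352.6, 202.9, 27.1, 19.7] [0.417 0.038 0.019] [0.393 0.014 0.003] [0.459 0.084 0.036]
scene spice_jar 0.71 [292.2, 154.2, 15.6, 31.3] [ 0.515 -0.182  0.056] [ 0.463 -0.319 -0.002] [ 0.531 -0.169  0.091]
scene spice_jar 0.25 [229.6, 84.5, 23.3, 58.6] [ 0.586 -0.446  0.108] [ 0.469 -0.755  0.   ] [
[... 290 characters left out ...]
 0.236 0.119] [0.584 0.179 0.073] [0.749 0.306 0.132]
top wheel_left 0.46 [257.6, 217.8, 8.9, 5.5] [0.46  0.177 0.051] [0.452 0.159 0.04 ] [0.47  0.198 0.059]
top wheel_right 0.55 [326.7, 195.8, 11.9, 8.9] [ 0.521 -0.074  0.051] [ 0.512 -0.095 -0.003] [ 0.533 -0.049  0.058]
top grill 0.76 [199.0, 95.8, 177.5, 134.3] [0.654 0.096 0.076] [ 0.439 -0.205 -0.005] [0.906 0.419 0.103]
top salt_bowl 0.74 [289.6, 225.9, 21.9, 17.1] [0.422 0.051 0.014] [ 0.388  0.016 -0.004] [0.453 0.083 0.035]
top spice_jar 0.74 [362.5, 196.3, 13.6, 17.4] [ 0.497 -0.192  0.083] [ 0.48  -0.212  0.021] [ 0.521 -0.174  0.09 ]
0.8 [0.23577978 0.63246585 0.22659131] [-3.14154900e+00 -8.29659170e-06 -3.56780522e-01] 0.0188
```

Run:
```python
import cv2
t=cv2.imread("pics/top.png")[80:270,170:430];cv2.imwrite("pics/topc.png",cv2.resize(t,None,fx=3,fy=3,interpolation=cv2.INTER_CUBIC))
```

```text
(no output)
```

View pics/topc.png

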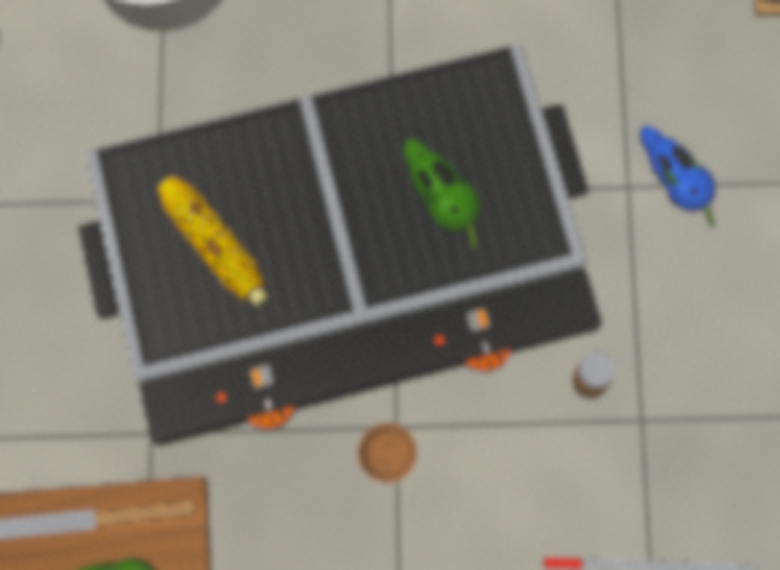

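View pics/scene.png

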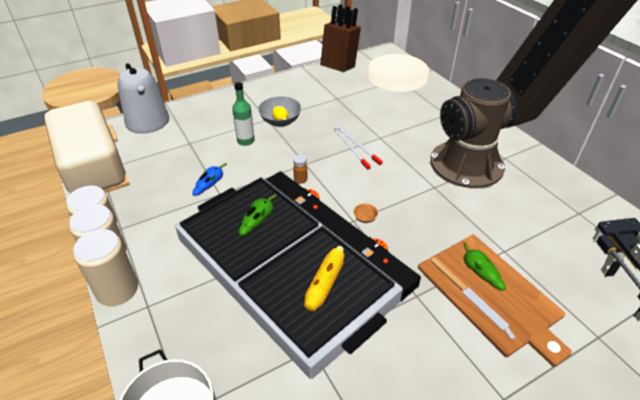

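The charred green pepper is the one at top (317,143), on the right plate. The corn is at (240,160) on the left plate. The blue look-alike at (395,136) is off the grill and the fresh pepper is on the board, so neither is meant. The wheel to turn is wheel_right, at about (332,200). I'll close the fingers and move in front of it for a wrist view.

```bash
python3 -m crank '[[[3,2,0,-1],[6,5,0,-2],[9,8,0,-4],[13,11,0,-5],[13.4,11.3,0,-6.9],[13.4,11.3,0,-6.9],[13.4,11.3,0,-6.9],[14.5,15,0,-6.9],[16,19,0,-6.9],[17,22,0,-6.9],[17.7,24.2,0,-6.9],[17.7,24.2,0,-6.9]]]' 1 20
python3 - <<'E'
from h import *
s=arm.get_state();im,d=arm.grab_frame("wrist");cv2.imwrite("pics/w1.png",im[:,:,::-1]);np.save("w1",d)
print(s["t"],s["eef_pos"],s["ee_rot"],arm.get_calibration("wrist")["mount"].round(3))
for n in("wheel_right","wheel_left"):
  for r in arm.trace(n,"wrist")[:2]: print(n,r["score"],r["extent"])
E
```

```text
t: 2.3
eef_pos: [0.4397, -0.0622, 0.2272]
ee_rot: [3.142, -0.002, 0.246]
force: [1.7, 0.2, 0.5]
width: 0.0005
gripper_force: 0.0
2.3 [ 0.43972388 -0.0622432   0.22715086] [ 3.14153731e+00 -1.52912704e-03  2.45962004e-01] [[ 0.    -0.955 -0.295  0.081]
 [ 1.     0.    -0.     0.   ]
 [ 0.001 -0.295  0.955 -0.157]
 [ 0.     0.     0.     1.   ]]
wheel_right 0.6 [326.9, 81.5, 62.6, 19.5]
wheel_left 0.91 [41.4, 77.8, 64.5, 21.0]
```

View pics/w1.png

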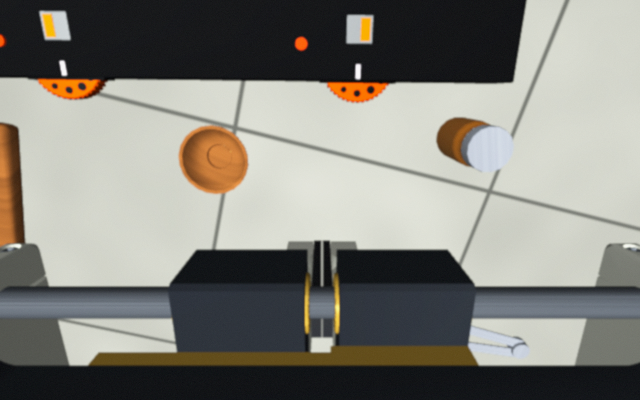

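```bash
cat >> h.py <<'E'
from scipy.spatial.transform import Rotation as Ro
def wray(uv,z,s):
    c=arm.get_calibration("wrist");M=c["mount"];R=Ro.from_euler("xyz",s["ee_rot"]).as_matrix()
    uv=np.atleast_2d(uv);r=np.linalg.inv(c["mtx"])@np.c_[uv,np.ones(len(uv))].T
    d=R@(M[:3,:3]@r);o=R@M[:3,3]+s["eef_pos"]
    return (o[:,None]+d*((z-o[2])/d[2])).T
def project(P,s):
    c=arm.get_calibration("wrist");M=c["mount"];R=Ro.from_euler("xyz",s["ee_rot"]).as_matrix()
    p=M[:3,:3].T@((R.T@(np.atleast_2d(P)-s["eef_pos"]).T)-M[:3,3][:,None]);q=c["mtx"]@p
    return (q[:2]/q[2]).T
def wheels(s,im):
    hsv=cv2.cvtColor(im,cv2.COLOR_RGB2HSV);m=cv2.inRange(hsv,(4,180,150),(14,255,255))
    n,l,st,ce=cv2.connectedComponentsWithStats(m)
    out=[]
    for i in range(1,n):
        if st[i,4]<250: continue
        v,u=np.nonzero(l==i); P=wray(np.c_[u,v],.052,s); out.append((st[i],P))
    return out
E
python3 - <<'E'
from h import *
s=arm.get_state();im,d=arm.grab_frame("wrist")
g=im.astype(int).sum(2)
us=[u for u in range(120,510,10) if not 315<u<400]
vs=[int(np.argmax(g[60:110,u]>200))+59.5 for u in us]
E=wray(np.c_[us,vs],.054,s); k=np.polyfit(E[:,1],E[:,0],1); print("edge res",np.abs(np.polyval(k,E[:,1])-E[:,0]).max(),"grill yaw",-np.arctan(k[0]))
yaw=-np.arctan(k[0]);gx=np.array([np.cos(yaw),np.sin(yaw)]);gy=np.array([-gx[1],gx[0]])
print("front face along gx",(E[:,:2]@gx).mean())
for st,P in wheels(s,im):
    a=P[:,:2]@gx;b=P[:,:2]@gy
    print(st,"gx min",a.min(),"gy",b.min(),b.max(),(b.min()+b.max())/2)
v,u=np.nonzero(d>0);print(d[90,357],d[245,322],d[245,295],d[270,322])
print("TCP g",s["eef_pos"][:2]@gx,s["eef_pos"][:2]@gy,"tcp px",project(s["eef_pos"],s))
print(s["eef_pos"],s["ee_rot"])
cv2.imwrite("pics/w2.png",cv2.resize(im[220:310,240:400,::-1],None,fx=5,fy=5))
E
```

```text
edge res 0.0007543641531739809 grill yaw 0.23494626753853787
front face along gx 0.5012937982723584
[ 36  80  62  20 271] gx min 0.4833742693507634 gy 0.037365551226448905 0.09170261608450885 0.06453408365547887
[326  81  61  20 721] gx min 0.4837794185790667 gy -0.22093954829350035 -0.16729585201226918 -0.19411770015288476
[  0 127  14 118 894] gx min 0.33944934632560675 gy 0.13295297580283008 0.166005872607213 0.14947942420502153
[ 180  128   65   64 2022] gx min 0.39722468469662253 gy -0.08997346369084773 -0.02839239484328889 -0.05918292926706831
0.31705442 0.42089856 0.16287158 0.43074295
TCP g 0.41272673311319075 -0.16372600072818871 tcp px [[321.30014171 259.88402759]]
[ 0.43950173 -0.06314897  0.22676438] [ 3.14154890e+00 -4.17868093e-04  2.39807561e-01]
```

View pics/w2.png

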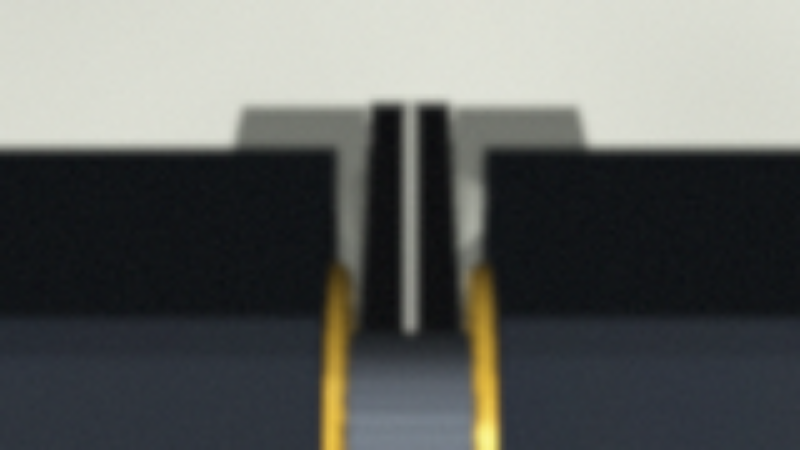

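Right wheel at (357,90): it juts 17.7 mm and sits 259 mm from the left wheel, which matches the given sizes. The shut fingertips show a flat front face about 32 mm wide, so I'll use it as a rack. Now I'll descend just in front of the wheel.

```bash
python3 -m crank '[[[0.7,0.85,1,0],[1.5,0.85,2.5,0],[1.5,0.85,4.5,0],[1.5,0.85,6,0],[1.5,0.85,7,0],[1.5,0.85,7.65,0],[1.8,0.85,7.65,0],[1.9,0.85,7.65,0],[1.9,0.85,7.65,0],[1.9,0.85,7.65,0]]]'
cat > st.py <<'E'
from h import *
s=arm.get_state();y=.235;gx=np.array([np.cos(y),np.sin(y)]);gy=np.array([-gx[1],gx[0]])
p=s["eef_pos"][:2];f=s["force"]
print("t",round(s["t"],2),"gx",(p@gx).round(4),"gy",(p@gy).round(4),"z",s["eef_pos"][2].round(4),"F gx,gy,z",(f[:2]@gx).round(2),(f[:2]@gy).round(2),f[2].round(2))
E
python3 st.py
```

```text
t: 3.75
eef_pos: [0.4916, -0.0693, 0.0359]
ee_rot: [-3.142, -0.001, 0.245]
force: [0.3, 0.1, 0.9]
width: 0.0007
gripper_force: 0.0
t 3.75 gx 0.4619 gy -0.1819 z 0.0359 F gx,gy,z 0.29 0.04 0.92
```

```bash
python3 - <<'E'
from h import *
im,d=arm.grab_frame("wrist");cv2.imwrite("pics/w3.png",im[:,:,::-1])
E
python3 st.py
```

```text
t 3.8 gx 0.4618 gy -0.1819 z 0.0358 F gx,gy,z 0.06 0.6 0.54
```

View pics/w3.png

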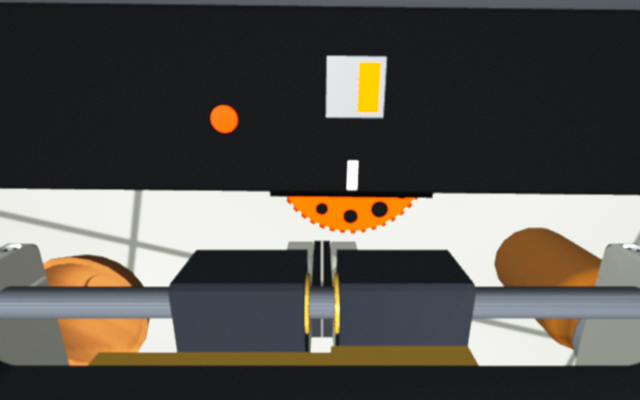

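Fingertip at (321,245), rim at (349,232), about 12 mm ahead. The bowl and the jar are clear of the gripper's body. Now I'll make contact gently.

```bash
python3 -m crank '[[[0.3,0.05,0,0],[0.4,0.05,0,0],[0.44,0.05,0,0],[0.48,0.05,0,0],[0.48,0.05,0,0]]]' >/dev/null; python3 st.py
python3 -m crank '[[[0.03,0,0,0],[0.06,0,0,0],[0.06,0,0,0]]]' >/dev/null; python3 st.py
```

```text
t 4.42 gx 0.4717 gy -0.1833 z 0.0351 F gx,gy,z -6.77 -0.22 7.26
t 4.8 gx 0.4717 gy -0.1833 z 0.0349 F gx,gy,z -10.22 -0.69 10.91
```

```bash
python3 -m crank '[[[0,0,-0.04,0],[0,0.08,-0.04,0],[0,0.16,-0.04,0],[0,0.16,-0.04,0]]]' >/dev/null; python3 st.py
python3 - <<'E'
from h import *
im,d=arm.grab_frame("wrist");cv2.imwrite("pics/w4.png",im[180:250,260:440,::-1].repeat(4,0).repeat(4,1))
E
```

```text
t 5.3 gx 0.4717 gy -0.1869 z 0.0353 F gx,gy,z -7.12 0.46 3.56
```

View pics/w4.png

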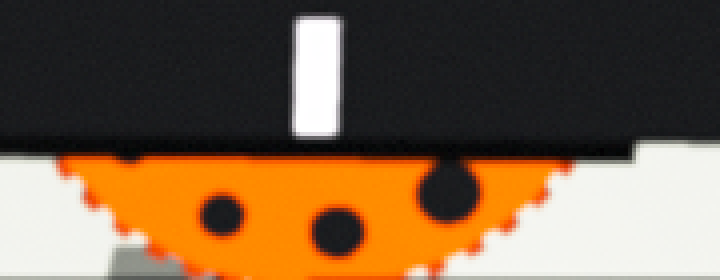

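The dots moved right by about 6 px relative to the mark, which is about 0.11 rad down, so the rim rolls with the finger. I'll go on.

```bash
python3 -m crank '[[[0.02,0.06,0,0],[0.02,0.12,0,0],[0.02,0.18,0,0],[0.02,0.25,0,0],[0.02,0.25,0,0]]]' >/dev/null; python3 st.py
python3 - <<'E'
from h import *
im,d=arm.grab_frame("wrist");cv2.imwrite("pics/w5.png",im[180:250,260:440,::-1].repeat(4,0).repeat(4,1))
E
```

```text
t 5.97 gx 0.4722 gy -0.1935 z 0.0352 F gx,gy,z -7.82 -2.08 2.36
```

View pics/w5.png

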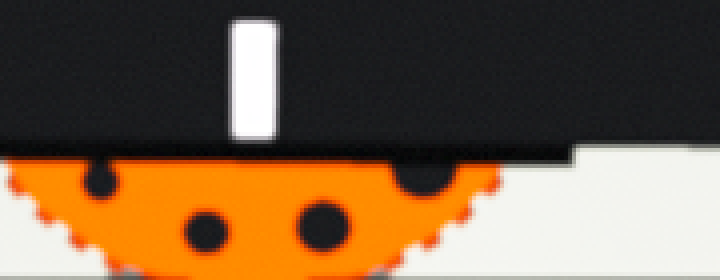

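The middle dot has gone about 65 % of a click, and the rim now pulls the finger onward (F gy = -2), so it's past half way. I'll finish the roll, then back straight off.

```bash
python3 -m crank '[[[0,0.07,0,0],[0,0.14,0,0],[0,0.21,0,0],[0,0.26,0,0],[0,0.26,0,0]]]' >/dev/null; python3 st.py
python3 -m crank '[[[-0.1,0,0,0],[-0.4,0,0,0],[-0.9,0,0,0],[-1.2,0,-1,0],[-1.2,0,-2.5,0],[-1.2,0,-4,0],[-1.2,-0.9,-5.5,0],[-1.8,-1.4,-7.5,0],[-1.8,-1.4,-7.5,0],[-1.8,-1.4,-7.5,0]]]' >/dev/null; python3 st.py
python3 - <<'E'
from h import *
im,d=arm.grab_frame("wrist");cv2.imwrite("pics/w6.png",im[40:140,0:400,::-1].repeat(2,0).repeat(2,1))
E
```

```text
t 6.65 gx 0.4719 gy -0.1998 z 0.0352 F gx,gy,z -7.95 -0.66 3.35
t 7.9 gx 0.43 gy -0.1651 z 0.2239 F gx,gy,z 0.02 0.06 0.17
```

View pics/w6.png

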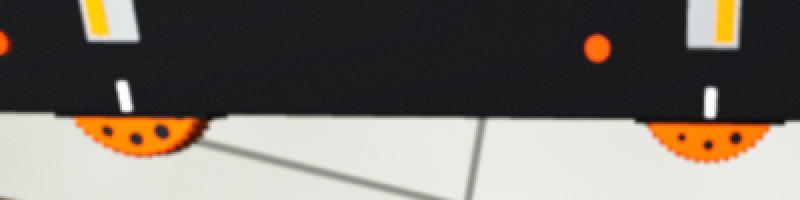

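The right wheel (708,140) is seated, with a dot centred on the mark and its dots one size smaller than the left wheel's (143,135), which hasn't moved. The arm is clear and the measured force is zero.

```bash
python3 -c "
from station import arm
print(arm.job_done())"
```

```text
the job is handed in; nothing more can be done
None
```

I rolled the right wheel, on the pepper's side, down one click. In the last picture it was seated there, the corn's wheel was still at its setting, and the arm was clear; the job is handed in, but no verdict came back.

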